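# Raise the catch-locked shelf of a laundry stand to its marked notch

## Robot

A 6-joint arm with a two-finger parallel gripper is mounted at the origin on a cart in front of the work surface, level with it; the furniture and walls round the work are solid. World frame = base frame: x ahead of the robot, y to its left, z up, the work surface at z = 0. Lengths are in m, angles in rad, forces in N, time in s.
With the tool pointing down it reaches from about 0.25 to 0.775 m from the base axis. Payload 8.9 kg.
Tool frame: the origin (TCP) lies midway between the tips of the shut fingers; the grasp point (between the pads) lies 19 mm behind it; z points along the fingers, y is the line along which they close (so a half turn about z gives the same grasp; the last joint's range is limited). The gripper opens to 85 mm and grips with 20 to 120 N. Pads are 22 mm wide; open, the fingers measure 114 mm over their backs; the gripper's body (76 mm by 85 mm) begins 54 mm behind the grasp point. The pads swing forward as they close: fully open they stand 13 mm farther back than shut.
Start: joints at [1.134, 0.291, -0.153, 1.127, 0, 1.431], TCP at [0.154, 0.502, 0.231] pointing down, gripper open.
Joint ranges: [-2.52, 2.52], [-0.91, 1.74], [-1.3, 1.37], [-1.96, 2.02], [-1.52, 1.47], [-3.14, 3.14]. Speed limits (rad/s): [2.22, 2.22, 2.79, 3.14, 3.14, 3.14].

## Interface

Orientations are given as a unit quaternion [x, y, z, w].
In Python, from station import telemetry, cams, ticket gives the robot as it stands.
- The arm moves only by the shell command python3 -m pendant 'ROWS'. ROWS is JSON, a list of rows, each an object with "claw": the opening, from 0 (shut) to 1 (fully open); "xyz": the shift along the tool's x, y, z in m, a list of three; "yaw": the turn about the tool's z in rad. A call has 1 to 8 rows; each row is the pose to reach, as a shift and turn from the pose commanded when the call began, along the tool's axes at that moment; what a row does not reach only later rows make up. A row lasts 1/8 s, in which the tool goes at most 62.5 mm and 10.7 degrees, less where a joint would pass 70% of its speed; a pose out of reach is approached as far as the arm can. A call with a gripper value outside its range is refused whole. The fingers move at their own pace and stop on an object; the grip force is fixed at half the most. Time passes only in rows, so rows that repeat a pose let the fingers close. It gives the time, the measured TCP pose, the force and the opening at its end, in the units of the state.
- telemetry.sense(): the state, without advancing time (a new reading comes with each control period).
- cams.capture(name): name is "scene" or "top" or "wrist"; returns a dict with "pixels" (384x512x3 uint8, red, green, blue), "z_map" (384x512 float32, m along the optical axis (not along the pixel's ray), 0 where there is no reading), "intrinsics" (3x3 intrinsics, pixels), "cam_to_world" (4x4, takes a point from camera to world coordinates); the wrist camera has in their place "hand_eye" (4x4, takes a point from camera to tool coordinates, whose origin is the TCP and whose axes are the flange's). Camera axes: x right, y down, z forward; pixel columns grow to the right and rows downward; lengths in m; the calibration is good to about 2 mm. A picture is of the moment at which its call begins: read the wrist's pose just before it.
- ticket.finish_job(): hands the job in, once; it reports no verdict.
Trained networks look in the newest picture that a camera, given by its name, has taken for a name from the list of things; names that differ only in an ending like _2 or _b are one class to them, and where a whole thing is asked for, a point or a joint stands for the part that bears it (a point fixed in the world has none). Each returns a list of dicts, best first, with "p" (0 to 1); they miss things now and then, are a little off and sometimes report something else, mostly with a low value. They report only what shows in the picture. A call takes as long as a camera call. They do not tell look-alikes from the thing itself.
- cams.search_frame(camera, label): "extent" ([centre column, centre row, width, height] in pixels, round what is visible of it).
The state is a dict: "clock": time; "joints": joint angles; "qd": joint speeds; "joint_efforts": joint torques, N m; "ee_pos": TCP position; "ee_rot": TCP orientation; "contact_force": force on the tool from outside, world axes, zero at the start; "ft_torque": the same for the moment, N m; "grip_width": finger opening in m.
Only numpy, scipy, OpenCV 4.12 (cv2) and the standard library are available. Lean on these libraries where they do the work, as an engineer would, in place of code of your own. Each camera call takes 0.05 s, during which the arm holds its last target. There are 200 camera calls.

## Task

The box of washing powder beside the white counter stand is too tall for the space under its sliding shelf. Squeeze the red release lever against the black grip bar, keep it squeezed while you raise the shelf to the notch where the top of its grey sleeve meets the orange band on the post, then let go so that the catch locks there. The polish pot and the scrubbing brush ride up with the shelf and must stay standing on it; leave the other things round the stand where they are.

Things in the scene. Friction and masses are not known exactly. Their poses are not given: they have to be found in the camera images.
- stand: White counter stand, fixed. Origin: centre of its underside on the worktop; x to its rear (away from the user), y to its left, z up. Base tray 210 (x) by 260 mm (y), top at 12 mm. At its right end a square aluminium post (x +25, y -92 mm) carries the sliding shelf and a fixed top deck. The post's right side has four square notches, 40 mm apart.
- deck (a point): Centre of the front edge of the fixed white wire deck on top of the stand, at its underside, 282 mm above the worktop; axes as the stand's. The deck reaches 130 mm to either side and 210 mm back; a spray can and a tape roll on it reach 190 mm higher. It overhangs the grip, so a gripper pointing straight down does not fit: lean it 22 to 45 degrees back to the user.
- grip (a point): Grip point, moves with the shelf, axes as the stand's; at the start x -105, y -109, z +78 mm of the stand. Midway between the outer faces of bar and squeezed lever. Black grip bar, fixed to the shelf, left of it: 26 mm high, 11 thick, outer face at y +17 mm, from 30 mm in front of the point to 95 behind. The shelf's plate begins 40 mm behind the point, 44 mm to its left.
- lever_end (a point): Point on the red release lever's outer (right) face where a finger presses it, level with the grip point; moves with the lever. The lever is 26 mm high, 11 thick, pivoted on an upright pin 93 mm behind and 11 mm right of the grip point. At rest it flares out: width over bar and lever 57 mm here; fully squeezed it is parallel to the bar: 34 mm.
- shelf (a joint): Height of the sliding shelf in m above its start notch, up positive. Notches hold it at 0, 0.040, 0.080 (wanted, at the band), 0.120; stop at 0.131. The catch drops in if the shelf is 0 to 10 mm above one of these when the lever is let go at once; it then settles. In a notch it can go neither up nor down; released it slides and sinks slowly if not held. About 0.7 kg with load, 4 N friction.
- lever (a joint): Angle of the release lever in rad: 0 at rest (flared out, catch fully in a notch), 0.26 fully squeezed. From 0.20 on the catch is clear. Its spring takes about 5 N at the grip point at rest, 10 N fully squeezed. If it stays between 0.1 and 0.2 when let go, the catch stands on the post between two notches.
- band (a point): Middle of the lower edge of the orange band (12 mm high) round the post, on its front face; fixed, 190 mm above the worktop, stand x +7, y -92 mm. In the wanted notch the top edge of the shelf's grey sleeve is level with this point; in the start notch it is 80 mm lower.
- shelf_top (a point): Centre of the upper face of the sliding shelf's wooden plate (170 mm in x, 187 mm in y, with a rim 5 mm higher); moves with the shelf, axes as the stand's, 67 mm above the worktop in the start notch.
- polish_pot: White and blue polish pot, 69 mm across, 41 mm high, about 0.1 kg, loose on the sliding shelf. Origin: centre of its underside, z up.
- scrub_brush: Wooden scrubbing brush, 61 x 154 x 46 mm (length along its y), loose on the sliding shelf, bristles down. Origin: centre of its underside, z up.
- soap_box: Green and white carton of washing powder, 55 x 74 x 112 mm, 0.5 kg, standing on the worktop to the right of the stand. Origin: centre of its underside. Leave it there.
- can_pale: Pale drink can, 66 mm across, 115 mm high, standing in front of the stand on the left. Origin: centre of its underside. Leave it.
Things that resemble listed ones, but are neither listed nor needed, are in the scene too. What is meant by the polish_pot is not turquoise, and is the larger of those in its own colour. Several things have the shape of the scrub_brush; the one meant has the colours described above.

How it is judged:
By the outcome, as a careful person would: the job done as asked, in the order asked, and still so for the second after the job is handed in, with the robot touching nothing.
It also fails if it takes over 40 s, if anything falls off the work surface, if the arm or the gripper's body presses on something with over 40 N, if the wrist force passes 120 N, or if a joint passes its speed limit or range.

## Working session

There is one attempt and no reset: what is moved stays moved. The work goes in short steps, Python scripts to look and compute and a shell command to move; the robot and the scene stay as the last step left them, time stands still between calls to the robot, and variables do not carry over. Pictures are saved under pics/ and viewed, on a budget of 10 in all, crops included, one or two more only if the job needs it, and the job is handed in when it is done.

```bash
mkdir -p pics; ls
cat > h.py <<'E'
import numpy as np,cv2
from station import telemetry,cams,ticket
def cap(n,save=None):
    s=telemetry.sense(); d=cams.capture(n)
    if save: cv2.imwrite(save,d['pixels'][...,::-1])
    return s,d
def world(d,u,v,T=None):
    K=d['intrinsics'];z=d['z_map'][int(v),int(u)]
    T=d['cam_to_world'] if T is None else T
    return (T@[ (u-K[0,2])*z/K[0,0],(v-K[1,2])*z/K[1,1],z,1])[:3]
E
python3 - <<'E'
from h import *
np.set_printoptions(precision=4,suppress=True)
s=telemetry.sense();print({k:np.round(v,4) for k,v in s.items()})
ims=[]
for n in('scene','top'):
    _,d=cap(n);ims.append(d['pixels']);np.savez(n+'.npz',**d)
    print(n,d['cam_to_world'][:3,3])
    for l in('stand','deck','grip','lever_end','polish_pot','scrub_brush','soap_box','can_pale','shelf','lever','band'):
        try: r=cams.search_frame(n,l)
        except Exception as e: print(l,e);continue
        print(l,[(round(q['p'],2),np.round(q['extent']).astype(int).tolist(),world(d,*np.clip(q['extent'][:2],0,383 if 0 else 511)) if q['extent'][1]<384 else 0) for q in r[:4]])
cv2.imwrite('pics/a.png',ims[0][...,::-1]);cv2.imwrite('pics/b.png',ims[1][...,::-1])
E
```

```text
pics
{'clock': np.float64(0.0), 'joints': array([ 1.1337,  0.2913, -0.1541,  1.1267, -0.    ,  1.4315]), 'qd': array([-0.0004,  0.0005, -0.0005,  0.0013, -0.0004,  0.0014]), 'joint_efforts': array([ -0.0032, -53.7138,  33.1376,   0.0159,  -0.0004,   0.    ]), 'ee_pos': array([0.1538, 0.5015, 0.2307]), 'ee_rot': array([ 0.1483,  0.9889, -0.0006, -0.0002]), 'contact_force': array([ 0.6767,  0.0574, -0.0504]), 'ft_torque': array([ 0.0025, -0.0044, -0.046 ]), 'grip_width': np.float64(0.0855)}
scene [0.1437 0.3028 0.7789]
stand []
deck [(0.65, [226, 170, 124, 171], array([ 0.7923, -0.5396,  0.0109]))]
grip [(0.81, [235, 209, 109, 51], array([ 0.5857, -0.2961,  0.1072]))]
lever_end [(0.73, [275, 218, 28, 28], array([ 0.4861, -0.3447,  0.0797]))]
polish_pot [(0.86, [210, 192, 31, 20], array([ 0.6934, -0.3249,  0.1045])), (0.71, [289, 267, 24, 29], array([ 0.3909, -0.2429,  0.0368])), (0.67, [309, 243, 17, 18], array([ 0.3843, -0.3535,  0.0267]))]
scrub_brush [(0.64, [216, 207, 56, 20], array([ 0.6314, -0.2708,  0.1122])), (0.58, [357, 215, 46, 34], array([ 0.3024, -0.5038,  0.0454])), (0.25
[... 944 characters left out ...]
 [282, 220, 44, 45], array([ 0.5065, -0.3712,  0.0811]))]
polish_pot [(0.75, [271, 162, 23, 26], array([ 0.6909, -0.3309,  0.104 ])), (0.68, [278, 270, 22, 24], array([ 0.3897, -0.3678,  0.0243]))]
scrub_brush [(0.94, [340, 302, 37, 61], array([ 0.3075, -0.5183,  0.042 ]))]
soap_box [(0.77, [316, 227, 35, 51], array([ 0.4736, -0.4571,  0.1072]))]
can_pale [(0.58, [194, 192, 28, 37], array([ 0.5655, -0.1268,  0.1032]))]
shelf [(0.81, [264, 194, 82, 99], array([ 0.5843, -0.3184,  0.0863]))]
lever [(0.55, [280, 223, 38, 44], array([ 0.5025, -0.3671,  0.0725]))]
band [(0.6, [265, 159, 128, 176], array([ 0.5313, -0.3246,  0.2872])), (0.52, [264, 193, 87, 100], array([ 0.5789, -0.318 ,  0.0978]))]
```

View pics/a.png

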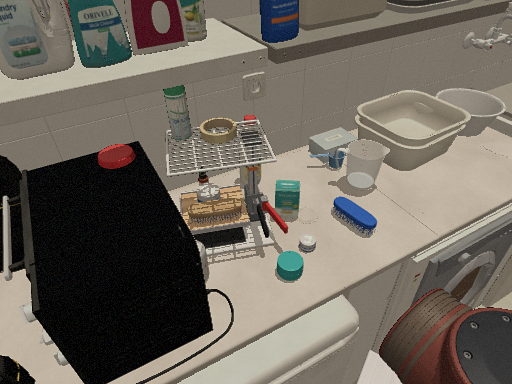

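View pics/b.png

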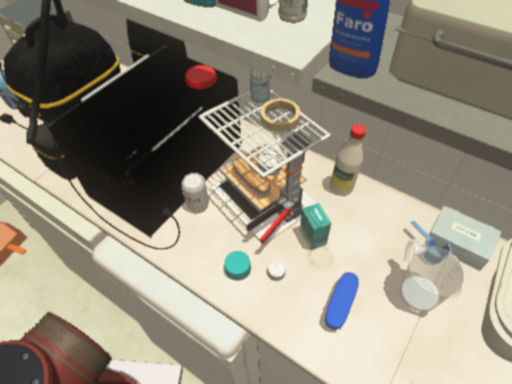

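The scene view shows the stand turned to the right, with the red lever at (274,217) and the black bar at (263,218). In the top view the lever runs (262,242)–(290,212). The pot on the shelf at scene (210,192) is the white one meant. The turquoise pot at (289,265) and the small white pot at (309,242) are decoys. The wooden brush on the shelf at (216,208) is the one meant, and the blue one at (355,213) is a decoy. Next I'll fit the stand pose.

Run:
```python
from h import *
np.set_printoptions(precision=4,suppress=True)
def cloud(d):
    K=d['intrinsics'];z=d['z_map'];v,u=np.mgrid[:384,:512]
    P=np.stack([(u-K[0,2])*z/K[0,0],(v-K[1,2])*z/K[1,1],z,np.ones_like(z)],-1)
    W=(P@d['cam_to_world'].T)[...,:3];W[z==0]=9;return W
for n in('scene','top'):
    d=dict(np.load(n+'.npz'));W=cloud(d);p=d['pixels'].astype(int)
    reg=(abs(W[...,0]-.57)<.25)&(abs(W[...,1]+.3)<.25)
    m=reg&(abs(W[...,2]-.285)<.008)
    mm=cv2.morphologyEx(m.astype(np.uint8),cv2.MORPH_CLOSE,np.ones((9,9)))
    _,lab,st,_=cv2.connectedComponentsWithStats(mm);k=1+np.argmax(st[1:,4]);m&=lab==k
    r=cv2.minAreaRect(W[m][:,:2].astype(np.float32));print(n,'deck',m.sum(),r,cv2.boxPoints(r),np.median(W[m][:,2]))
    red=reg&(p[...,0]>110)&(p[...,1]<70)&(p[...,2]<80)&(W[...,2]>.05)&(W[...,2]<.12)
    q=W[red];print('red',len(q),q.min(0),q.max(0));
    l=cv2.fitLine(q[:,:2].astype(np.float32),cv2.DIST_HUBER,0,.01,.01).ravel();print('line',l,np.degrees(np.arctan2(l[1],l[0])),np.percentile(q[:,2],[5,50,95]))
    t=(q[:,:2]-l[2:])@l[:2];print(t.min(),t.max(),l[2:]+l[:2]*t.min(),l[2:]+l[:2]*t.max())
    blk=reg&(p.max(-1)<60)&(W[...,2]>.085)&(W[...,2]<.097)&(W[...,0]<.62)&(W[...,1]<-.3)
    q=W[blk];print('blk',len(q));
    if len(q)>5:
        l=cv2.fitLine(q[:,:2].astype(np.float32),cv2.DIST_HUBER,0,.01,.01).ravel();t=(q[:,:2]-l[2:])@l[:2]
        print('line',l,np.degrees(np.arctan2(l[1],l[0])),l[2:]+l[:2]*t.min(),l[2:]+l[:2]*t.max())
    org=reg&(p[...,0]>170)&(p[...,1]>70)&(p[...,1]<150)&(p[...,2]<60);q=W[org]
    print('or',len(q),q.mean(0) if len(q) else 0)
c=cv2.imread('pics/a.png')[150:270,150:310];cv2.imwrite('pics/c.png',cv2.resize(c,(800,600),interpolation=cv2.INTER_CUBIC))
```

```text
scene deck 1940 ((0.6372764110565186, -0.31044673919677734), (0.25732314586639404, 0.20890289545059204), 43.05320358276367) [[ 0.472  -0.322 ]
 [ 0.6146 -0.4746]
 [ 0.8026 -0.2989]
 [ 0.66   -0.1463]] 0.29045983629790767
red 106 [ 0.4374 -0.4119  0.0587] [ 0.7839 -0.3169  0.0936]
line [ 0.8621 -0.5068  0.4961 -0.3534] -30.448576 [0.0859 0.09   0.0925]
-0.06716318165762866 0.2778221061378861 [ 0.4382 -0.3193] [ 0.7356 -0.4941]
blk 88
line [ 0.6864 -0.7272  0.5252 -0.3312] -46.655506 [ 0.4977 -0.3021] [ 0.5958 -0.4061]
or 1 [ 0.5669 -0.3858  0.203 ]
top deck 2383 ((0.5990536212921143, -0.2695525586605072), (0.33570998907089233, 0.3143540620803833), 59.452083587646484) [[ 0.3784 -0.3342]
 [ 0.6491 -0.494 ]
 [ 0.8197 -0.2049]
 [ 0.549  -0.0451]] 0.2899036214944952
red 178 [ 0.4371 -0.3935  0.0561] [ 0.5598 -0.3205  0.0935]
line [ 0.848  -0.53    0.4985 -0.3622] -32.00863 [0.0731 0.0878 0.0919]
-0.0730630992453896 0.05873168557966892 [ 0.4366 -0.3234] [ 0.5483 -0.3933]
blk 42
line [ 0.6911 -0.7228  0.5205 -0.3349] -46.285587 [ 0.4883 -0.3011] [ 0.5483 -0.3639]
or 0 0
```

View pics/c.png

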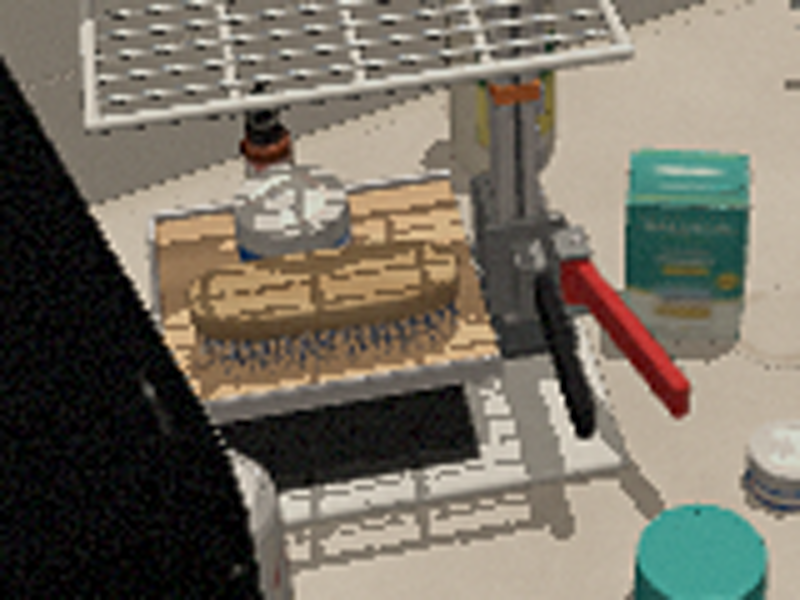

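```bash
python3 -m pendant; python3 -m pendant --help
```

```text
invalid input
invalid input: not JSON, or not a number
```

```bash
python3 -m pendant '[{"claw":1,"xyz":[0,0,-0.06],"yaw":0},{"claw":1,"xyz":[0,0,-0.12],"yaw":0},{"claw":1,"xyz":[0,0,-0.18],"yaw":0},{"claw":1,"xyz":[0,0,-0.24],"yaw":0},{"claw":1,"xyz":[0,0,-0.30],"yaw":0},{"claw":1,"xyz":[0,0,-0.36],"yaw":0},{"claw":1,"xyz":[0,0,-0.42],"yaw":0},{"claw":1,"xyz":[0,0,-0.48],"yaw":0}]'; python3 -c "
from h import *
s=telemetry.sense();print(s['clock'],s['joints'],s['ee_pos'],s['ee_rot'])"
```

```text
clock: 2.2
ee_pos: [0.1454, 0.4739, 0.5809]
ee_rot: [0.148, 0.988, 0.029, 0.008]
contact_force: [0.4, 0.7, -0.2]
grip_width: 0.0855
2.2 [1.12377389 0.31253767 0.82320643 2.02162731 0.00245734 1.42161488] [0.14544275 0.47387411 0.58091183] [0.1482678  0.98849395 0.02895576 0.0076121 ]
```

```bash
python3 -m pendant '[{"claw":1,"xyz":[0,0,-0.06],"yaw":0},{"claw":1,"xyz":[0,0,-0.12],"yaw":0},{"claw":1,"xyz":[0,0,-0.18],"yaw":0},{"claw":1,"xyz":[0,0,-0.24],"yaw":0}]'; python3 -c "
from h import *
s=telemetry.sense();print(s['joints'])";  python3 -m pendant '[{"claw":1,"xyz":[0,0,0.06],"yaw":0},{"claw":1,"xyz":[0,0,0.12],"yaw":0},{"claw":1,"xyz":[0,0,0.18],"yaw":0},{"claw":1,"xyz":[0,0,0.24],"yaw":0}]'; python3 -c "
from h import *
s=telemetry.sense();print(s['joints'])"
```

```text
clock: 2.7
ee_pos: [0.1341, 0.4391, 0.6153]
ee_rot: [0.148, 0.987, 0.059, 0.016]
contact_force: [0.1, 0.4, -0.4]
grip_width: 0.0858
[1.1112389  0.21221453 0.78492995 2.02089311 0.00520232 1.40946824]
clock: 3.2
ee_pos: [0.1459, 0.4658, 0.3777]
ee_rot: [0.148, 0.987, 0.059, 0.016]
contact_force: [1.2, 0.2, 0.6]
grip_width: 0.0853
[ 1.11411736  0.07482397 -0.04961659  1.32339216  0.00487916  1.4123436 ]
```

```bash
cat >> h.py <<'E'
from scipy.spatial.transform import Rotation as Ro
np.set_printoptions(precision=4,suppress=True)
def cloud(d,T=None):
    K=d['intrinsics'];z=d['z_map'];v,u=np.mgrid[:384,:512]
    P=np.stack([(u-K[0,2])*z/K[0,0],(v-K[1,2])*z/K[1,1],z,np.ones_like(z)],-1)
    W=(P@(d['cam_to_world'] if T is None else T).T)[...,:3];W[z==0]=9;return W
def go(*ps):
    s=telemetry.sense();R=Ro.from_quat(s['ee_rot'])
    for p in ps: print('tool shift',R.inv().apply(np.array(p)-s['ee_pos']))
def show():
    s=telemetry.sense();R=Ro.from_quat(s['ee_rot']).as_matrix();z=R[:,2];y=R[:,1]
    print('t',s['clock'],'q',s['joints'],'p',s['ee_pos'],'F',s['contact_force'],'w',s['grip_width'])
    print('tilt',np.degrees(np.arccos(-z[2])),'az',np.degrees(np.arctan2(z[1],z[0])),'y',y,'az',np.degrees(np.arctan2(y[1],y[0])))
E
python3 - <<'E'
from h import *
for n in('scene','top'):
    W=cloud(dict(np.load(n+'.npz'))).reshape(-1,3);W=W[W[:,2]<1]
    for x in np.arange(0,.8,.1): print(x.round(1),[ (round(float(W[m][:,2].max()),2) if m.sum()>3 else None) for y in np.arange(-.8,.6,.1) for m in [(abs(W[:,0]-x-.05)<.05)&(abs(W[:,1]-y-.05)<.05)]])
show();go([.40,.2,.5],[.42,-.1,.55],[.23,-.386,.58])
E
```

```text
0.0 [0.0, 0.0, 0.0, None, None, None, 0.0, 0.39, 0.39, None, None, None, None, None]
0.1 [0.0, 0.0, 0.0, 0.0, 0.0, -0.04, 0.0, 0.37, 0.35, None, None, None, None, None]
0.2 [0.14, 0.0, 0.05, 0.05, 0.0, 0.0, -0.01, -0.04, None, None, None, None, None, None]
0.3 [0.56, 0.52, 0.05, 0.05, 0.03, 0.04, 0.0, 0.0, -0.03, None, None, None, None, None]
0.4 [0.57, 0.58, 0.59, 0.52, 0.3, 0.29, 0.0, 0.3, 0.3, 0.01, None, None, None, None]
0.5 [0.07, 0.52, 0.6, 0.6, 0.52, 0.52, 0.12, 0.31, 0.3, 0.3, 0.3, None, None, None]
0.6 [0.37, 0.52, 0.52, 0.53, 0.62, 0.62, 0.52, 0.3, 0.3, 0.3, 0.3, 0.14, None, None]
0.7 [0.36, 0.56, 0.57, 0.52, 0.61, 0.63, 0.64, 0.52, 0.52, 0.3, 0.14, None, None, None]
0.0 [None, None, None, None, None, None, 0.33, 0.39, 0.39, None, None, None, None, None]
0.1 [0.01, 0.0, 0.0, 0.0, 0.0, -0.05, 0.0, 0.37, 0.35, None, None, None, None, None]
0.2 [0.14, 0.0, 0.05, 0.05, 0.0, 0.0, -0.03, -0.04, -0.88, None, None, None, None, None]
0.3 [0.52, 0.63, 0.05, 0.05, 0.03, 0.05, 0.0, 0.0, -0.03, -0.04, -0.88, -0.87, None, None]
0.4 [0.57, 0.66, 0.66, 0.52, 0.3, 0.1, 0.01, 0.3, 0.3, 0.01, -0.04, -0.87, -0.87, -0.88]
0.5 [0.07, 0.66, 0.66, 0.66, 0.53, 0.52, 0.12, 0.31, 0.31, 0.3, 0.3, 0.0, -0.04, -0.87]
0.6 [0.23, 0.22, 0.52, 0.53, 0.57, 0.57, 0.53, 0.3, 0.3, 0.3, 0.3, 0.18, 0.01, -0.04]
0.7 [0.22, 0.55, 0.55, 0.54, 0.57, 0.57, 0.54, 0.53, 0.53, 0.3, None, 0.21, 0.03, 0.01]
t 3.2 q [ 1.1141  0.0748 -0.0496  1.3234  0.0049  1.4123] p [0.1459 0.4658 0.3777] F [1.1753 0.2411 0.5868] w 0.08525756268791035
tilt 7.050812211866607 az 66.11225852726645 y [0.2905 0.9491 0.1219] az 72.98156144410315
tool shift [-0.3229 -0.1635 -0.1385]
tool shift [-0.431  -0.4364 -0.2208]
tool shift [-0.3341 -0.7593 -0.2922]
```

```bash
python3 -m pendant '[{"claw":1,"xyz":[-0.32,-0.168,-0.10],"yaw":0},{"claw":1,"xyz":[-0.32,-0.168,-0.10],"yaw":0},{"claw":1,"xyz":[-0.32,-0.168,-0.10],"yaw":0},{"claw":1,"xyz":[-0.32,-0.168,-0.10],"yaw":0},{"claw":1,"xyz":[-0.32,-0.168,-0.10],"yaw":0},{"claw":1,"xyz":[-0.428,-0.447,-0.13],"yaw":0},{"claw":1,"xyz":[-0.428,-0.447,-0.13],"yaw":0},{"claw":1,"xyz":[-0.428,-0.447,-0.13],"yaw":0}]'; python3 -c "
from h import *
show();go([.42,-.1,.46],[.26,-.43,.46])"
```

```text
clock: 4.2
ee_pos: [0.3894, 0.0595, 0.4551]
ee_rot: [0.148, 0.987, 0.06, 0.016]
contact_force: [1.0, 0.2, 0.1]
grip_width: 0.0858
t 4.2 q [-0.1357 -0.0328  0.0422  1.6126  0.1197  0.1641] p [0.3894 0.0595 0.4551] F [0.9895 0.226  0.116 ] w 0.08577613277301598
tilt 7.118583662419933 az 66.78064564662223 y [0.2904 0.9489 0.1232] az 72.98419432043731
tool shift [-0.0762 -0.1418 -0.0215]
tool shift [-0.0204 -0.5015 -0.0669]
```

```bash
python3 -m pendant '[{"claw":1,"xyz":[-0.07,-0.14,-0.02],"yaw":0},{"claw":1,"xyz":[-0.07,-0.14,-0.02],"yaw":0},{"claw":1,"xyz":[-0.02,-0.50,-0.067],"yaw":0},{"claw":1,"xyz":[-0.02,-0.50,-0.067],"yaw":0},{"claw":1,"xyz":[-0.02,-0.50,-0.067],"yaw":0},{"claw":1,"xyz":[-0.02,-0.50,-0.067],"yaw":0},{"claw":1,"xyz":[-0.02,-0.50,-0.067],"yaw":0},{"claw":1,"xyz":[-0.02,-0.50,-0.067],"yaw":0}]'; python3 -c "
from h import *
show();go([.24,-.41,.7])"
```

```text
clock: 5.2
ee_pos: [0.2662, -0.4105, 0.46]
ee_rot: [0.148, 0.987, 0.061, 0.016]
contact_force: [1.0, -0.5, 1.0]
grip_width: 0.0854
t 5.2 q [-1.2042  0.2893  0.4316  1.8032  0.088  -0.9099] p [ 0.2662 -0.4105  0.46  ] F [ 1.0359 -0.5087  1.0466] w 0.08536647833924406
tilt 7.2126306336844035 az 66.55850468722925 y [0.2908 0.9486 0.1248] az 72.9594504756912
tool shift [ 0.0219  0.0228 -0.2393]
```

```bash
python3 -m pendant '[{"claw":1,"xyz":[-0.03,0.04,-0.06],"yaw":0},{"claw":1,"xyz":[-0.03,0.06,-0.12],"yaw":0},{"claw":1,"xyz":[-0.03,0.07,-0.18],"yaw":0},{"claw":1,"xyz":[-0.03,0.08,-0.24],"yaw":0},{"claw":1,"xyz":[-0.03,0.09,-0.30],"yaw":0},{"claw":1,"xyz":[-0.03,0.1,-0.36],"yaw":0},{"claw":1,"xyz":[-0.03,0.11,-0.42],"yaw":0},{"claw":1,"xyz":[-0.03,0.12,-0.48],"yaw":0}]'; python3 -c "
from h import *
show()"
```

```text
clock: 6.2
ee_pos: [0.2917, -0.3214, 0.5717]
ee_rot: [0.15, 0.987, 0.037, 0.036]
contact_force: [-0.5, -0.7, -0.6]
grip_width: 0.0855
t 6.2 q [-1.0799  0.2048  0.639   2.021   0.1016 -0.7796] p [ 0.2917 -0.3214  0.5717] F [-0.4662 -0.6896 -0.6306] w 0.08547119214151026
tilt 5.890769920437921 az 37.03191825189211 y [0.2932 0.9524 0.0833] az 72.89027059666883
```

```bash
python3 -m pendant '[{"claw":1,"xyz":[0,0,-0.5],"yaw":0},{"claw":1,"xyz":[0,0,-0.5],"yaw":0},{"claw":1,"xyz":[0,0,-0.5],"yaw":0},{"claw":1,"xyz":[0,0,-0.5],"yaw":0}]'; python3 -c "
from h import *
show();go(telemetry.sense()['ee_pos']+[.15,-.25,.4])"
```

```text
clock: 6.7
ee_pos: [0.272, -0.3087, 0.5971]
ee_rot: [0.151, 0.987, 0.012, 0.055]
contact_force: [-0.1, -0.5, 0.2]
grip_width: 0.0859
t 6.7 q [-1.1102  0.1325  0.6257  2.0209  0.1037 -0.8036] p [ 0.272  -0.3087  0.5971] F [-0.0901 -0.5032  0.1727] w 0.08587531115446852
tilt 6.43493398766717 az 3.8847959529372145 y [0.2974 0.9539 0.0408] az 72.68506317259647
tool shift [-0.259  -0.1776 -0.3826]
```

```bash
python3 -m pendant '[{"claw":1,"xyz":[-0.26,-0.18,-0.38],"yaw":0},{"claw":1,"xyz":[-0.26,-0.18,-0.38],"yaw":0},{"claw":1,"xyz":[-0.26,-0.18,-0.38],"yaw":0},{"claw":1,"xyz":[-0.26,-0.18,-0.38],"yaw":0}]'; python3 -c "
from h import *
show();go(telemetry.sense()['ee_pos']+[-.05,.08,.4])"
```

```text
clock: 7.2
ee_pos: [0.3241, -0.3829, 0.6016]
ee_rot: [0.153, 0.985, -0.011, 0.075]
contact_force: [0.3, 0.1, 0.7]
grip_width: 0.0856
t 7.2 q [-1.0845  0.2933  0.8508  2.0209  0.1071 -0.7714] p [ 0.3241 -0.3829  0.6016] F [0.3242 0.1254 0.6512] w 0.08556483334449673
tilt 8.685156715657213 az -17.04712701761691 y [0.3024 0.9532 0.0015] az 72.39706861007743
tool shift [ 0.0106  0.0617 -0.4062]
```

```bash
python3 -m pendant '[{"claw":1,"xyz":[-0.05,-0.03,-0.5],"yaw":0},{"claw":1,"xyz":[-0.05,-0.03,-0.5],"yaw":0},{"claw":1,"xyz":[-0.05,-0.03,-0.5],"yaw":0},{"claw":1,"xyz":[-0.05,-0.03,-0.5],"yaw":0},{"claw":1,"xyz":[-0.05,-0.03,-0.5],"yaw":0},{"claw":1,"xyz":[-0.05,-0.03,-0.5],"yaw":0},{"claw":1,"xyz":[-0.05,-0.03,-0.5],"yaw":0},{"claw":1,"xyz":[-0.05,-0.03,-0.5],"yaw":0}]'; python3 -c "
from h import *
show()"
```

```text
clock: 8.2
ee_pos: [0.2897, -0.3445, 0.6385]
ee_rot: [0.154, 0.983, -0.037, 0.095]
contact_force: [-1.1, 0.6, -0.3]
grip_width: 0.0854
t 8.2 q [-1.1181  0.1636  0.7836  2.021   0.1141 -0.7977] p [ 0.2897 -0.3445  0.6385] F [-1.0583  0.5936 -0.2787] w 0.08535600215329173
tilt 11.702865693216175 az -29.89934475489322 y [ 0.3094  0.95   -0.0425] az 71.96069816737693
```

```bash
python3 -m pendant '[{"claw":1,"xyz":[-0.1,-0.06,-0.48],"yaw":0}]'; python3 -c "
from h import *
show()";python3 -m pendant '[{"claw":1,"xyz":[-0.1,-0.06,-0.48],"yaw":0},{"claw":1,"xyz":[-0.1,-0.06,-0.48],"yaw":0}]'; python3 -c "
from h import *
show()"
```

```text
clock: 8.32
ee_pos: [0.2884, -0.3436, 0.6562]
ee_rot: [0.155, 0.98, -0.054, 0.109]
contact_force: [-1.1, -0.1, -0.1]
grip_width: 0.0855
t 8.325 q [-1.1219  0.1462  0.8114  2.0207  0.1171 -0.7959] p [ 0.2884 -0.3436  0.6562] F [-1.058  -0.1296 -0.1377] w 0.08554143378486403
tilt 14.016028548652022 az -35.45014140550638 y [ 0.3156  0.9461 -0.0728] az 71.5548629787638
clock: 8.57
ee_pos: [0.2842, -0.3355, 0.6833]
ee_rot: [0.156, 0.976, -0.081, 0.129]
contact_force: [-0.5, -0.2, 0.2]
grip_width: 0.0856
t 8.575 q [-1.125   0.11    0.8429  2.0213  0.1203 -0.7917] p [ 0.2842 -0.3355  0.6833] F [-0.4939 -0.1526  0.186 ] w 0.08556621905580208
tilt 17.549723669653588 az -41.012481828449836 y [ 0.3246  0.9386 -0.1173] az 70.9235246057504
```

```bash
python3 -m pendant '[{"claw":1,"xyz":[-0.15,-0.1,-0.45],"yaw":0},{"claw":1,"xyz":[-0.15,-0.1,-0.45],"yaw":0}]';python3 -m pendant '[{"claw":1,"xyz":[-0.15,-0.1,-0.45],"yaw":0},{"claw":1,"xyz":[-0.15,-0.1,-0.45],"yaw":0}]'; python3 -c "
from h import *
show()";python3 -m pendant '[{"claw":1,"xyz":[-0.1,-0.06,-0.48],"yaw":0},{"claw":1,"xyz":[-0.1,-0.06,-0.48],"yaw":0}]'; python3 -c "
from h import *
show()"
```

```text
clock: 8.82
ee_pos: [0.2875, -0.3377, 0.7054]
ee_rot: [0.156, 0.971, -0.103, 0.147]
contact_force: [-0.5, -0.4, -0.7]
grip_width: 0.0854
clock: 9.07
ee_pos: [0.2876, -0.3346, 0.7295]
ee_rot: [0.157, 0.965, -0.126, 0.166]
contact_force: [0.5, -0.2, -0.2]
grip_width: 0.0855
t 9.075 q [-1.1191  0.0893  0.9422  2.0213  0.1233 -0.7714] p [ 0.2876 -0.3346  0.7295] F [ 0.4938 -0.2341 -0.2213] w 0.08553076241448025
tilt 24.061567530393322 az -46.5667438075844 y [ 0.3451  0.9187 -0.192 ] az 69.41416493009628
clock: 9.32
ee_pos: [0.2775, -0.3134, 0.7546]
ee_rot: [0.158, 0.959, -0.15, 0.184]
contact_force: [1.1, 0.4, 0.8]
grip_width: 0.0852
t 9.325 q [-1.1199  0.0354  0.9492  2.0214  0.1248 -0.7646] p [ 0.2775 -0.3134  0.7546] F [1.1051 0.4011 0.8392] w 0.08523489245618375
tilt 27.414832842961978 az -48.483130773899454 y [ 0.3571  0.9056 -0.2289] az 68.48040213637198
```

```bash
cat >> h.py <<'E'
yaw=np.radians(-46.7);SX=np.array([np.cos(yaw),np.sin(yaw),0]);SY=np.array([-SX[1],SX[0],0]);SZ=np.array([0,0,1.])
G=np.array([.4858,-.3089,.078])
def pt(x,y,z): return G+SX*x+SY*y+SZ*z
def plan(x,y,z,back=0,R=None):  # TCP with grasp point at grip-frame (x,y,z), backed off along tool z
    s=telemetry.sense();R=Ro.from_quat(s['ee_rot']) if R is None else R
    return pt(x,y,z)+R.apply([0,0,1])*(.019-back)
E
python3 - <<'E'
from h import *
s=telemetry.sense();R=Ro.from_quat(s['ee_rot'])
a=np.linspace(-1,1,2001);v=[ (R*Ro.from_euler('z',t)).apply([0,1,0])@SY for t in a];t=a[np.argmax(v)]
print('yaw',t,max(v),(R*Ro.from_euler('z',t)).apply([0,1,0]))
p=plan(-.008,-.009,0,.14);print(p);go(p)
E
```

```text
yaw 0.4930000000000001 0.9998973362579293 [ 0.7324  0.6808 -0.0126]
[ 0.4368 -0.2675  0.1854]
tool shift [0.098  0.2287 0.5381]
```

```bash
python3 -m pendant '[{"claw":1,"xyz":[0.01,0.02,0.05],"yaw":0.17},{"claw":1,"xyz":[0.02,0.04,0.1],"yaw":0.34},{"claw":1,"xyz":[0.03,0.07,0.16],"yaw":0.49},{"claw":1,"xyz":[0.04,0.09,0.21],"yaw":0.49},{"claw":1,"xyz":[0.05,0.12,0.27],"yaw":0.49},{"claw":1,"xyz":[0.06,0.14,0.33],"yaw":0.49},{"claw":1,"xyz":[0.07,0.165,0.39],"yaw":0.49},{"claw":1,"xyz":[0.08,0.185,0.44],"yaw":0.49}]'
python3 - <<'E'
from h import *
show();p=plan(-.008,-.009,0,.14);go(p)
s,d=cap('wrist','pics/w1.png')
T=np.eye(4);T[:3,:3]=Ro.from_quat(s['ee_rot']).as_matrix();T[:3,3]=s['ee_pos'];T=T@d['hand_eye']
W=cloud(d,T);q=(W-G)@np.c_[SX,SY,SZ];p=d['pixels'].astype(int)
red=(p[...,0]>110)&(p[...,1]<70)&(p[...,2]<80)&(abs(q[...,2])<.03)&(abs(q[...,0])<.15)&(abs(q[...,1])<.1)
a=q[red];print(len(a),a.min(0) if len(a) else 0,a.max(0) if len(a) else 0)
print([(r['p'],r['extent']) for r in cams.search_frame('wrist','lever_end')])
E
```

```text
clock: 10.32
ee_pos: [0.4003, -0.2784, 0.3119]
ee_rot: [0.386, 0.892, -0.1, 0.214]
contact_force: [0.5, -0.6, 0.5]
grip_width: 0.0855
t 10.325 q [-0.7198 -0.1903 -0.5833  0.7047 -0.0567  0.0824] p [ 0.4003 -0.2784  0.3119] F [ 0.544  -0.5911  0.4624] w 0.08545426946005624
tilt 27.285288457147878 az -48.33737857389576 y [ 0.7304  0.6829 -0.0127] az 43.07808597068622
tool shift [0.0423 0.0356 0.1199]
488 [-0.0238 -0.0441 -0.0163] [ 0.0886 -0.0079  0.0153]
[(0.72, [267.1, 163.6, 32.9, 93.6]), (0.56, [381.7, 189.1, 103.0, 44.9])]
```

View pics/w1.png

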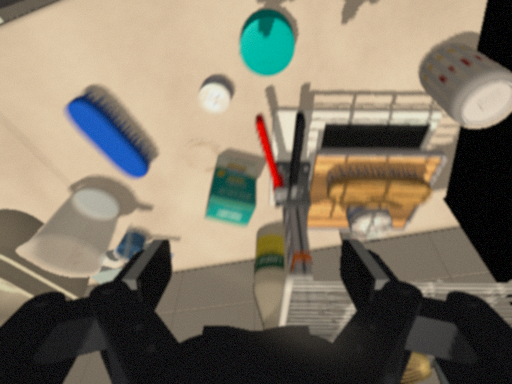

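The wrist view shows the lever at (268,150), the bar at (298,145), and the pot and brush standing on the shelf at (370,200). The red extents match the fitted grip frame within about 2 mm. Moving on to the pre-grasp pose.

```bash
python3 -m pendant '[{"claw":1,"xyz":[0.02,0.015,0.05],"yaw":0},{"claw":1,"xyz":[0.035,0.03,0.1],"yaw":0},{"claw":1,"xyz":[0.042,0.036,0.15],"yaw":0},{"claw":1,"xyz":[0.042,0.036,0.19],"yaw":0},{"claw":1,"xyz":[0.042,0.036,0.19],"yaw":0}]'
python3 - <<'E'
from h import *
show();go(plan(-.008,-.009,0,0),plan(-.008,0,0,0),plan(-.008,0,.084,0))
s,d=cap('wrist','pics/w2.png')
T=np.eye(4);T[:3,:3]=Ro.from_quat(s['ee_rot']).as_matrix();T[:3,3]=s['ee_pos'];T=T@d['hand_eye']
W=cloud(d,T);q=(W-G)@np.c_[SX,SY,SZ];p=d['pixels'].astype(int)
for n,c in(('red',(p[...,0]>110)&(p[...,1]<70)&(p[...,2]<80)),('blk',p.max(-1)<55)):
    m=c&(q[...,2]>.004)&(q[...,2]<.022)&(q[...,0]>-.05)&(q[...,0]<.03)&(abs(q[...,1])<.07);a=q[m]
    print(n,len(a),a.min(0) if len(a) else 0,a.max(0) if len(a) else 0)
    for x in(-.02,0,.02):
        b=a[abs(a[:,0]-x)<.006]
        if len(b): print(x,len(b),np.percentile(b,[3,50,97],axis=0)[:,1:].T)
E
```

```text
clock: 11.05
ee_pos: [0.4587, -0.2932, 0.1243]
ee_rot: [0.386, 0.892, -0.099, 0.212]
contact_force: [-0.1, 1.0, 1.0]
grip_width: 0.0853
t 11.05 q [-0.6499  0.1481 -0.8162  0.1413 -0.0887  0.1453] p [ 0.4587 -0.2932  0.1243] F [-0.0898  1.0298  1.0222] w 0.08526388357756752
tilt 27.096483705470884 az -48.45578952753144 y [ 0.7307  0.6825 -0.0134] az 43.045247751846766
tool shift [0.0015 0.0006 0.0702]
tool shift [0.0015 0.0096 0.0701]
tool shift [-0.0368  0.0085 -0.0047]
red 849 [-0.0243 -0.0466  0.0041] [ 0.0298 -0.0247  0.0145]
-0.02 253 [[-0.0462 -0.0413 -0.0368]
 [ 0.0047  0.0114  0.0139]]
0 178 [[-0.0427 -0.0361 -0.0315]
 [ 0.0096  0.0127  0.0136]]
0.02 139 [[-0.0369 -0.0307 -0.0261]
 [ 0.0099  0.0126  0.0138]]
blk 961 [-0.0281  0.0048  0.0041] [0.03   0.0172 0.0145]
-0.02 248 [[0.0051 0.0095 0.0149]
 [0.0052 0.0122 0.0136]]
0 171 [[0.005  0.0096 0.0156]
 [0.0081 0.0126 0.0138]]
0.02 152 [[0.0049 0.0102 0.0167]
 [0.0062 0.0125 0.0138]]
```

View pics/w2.png

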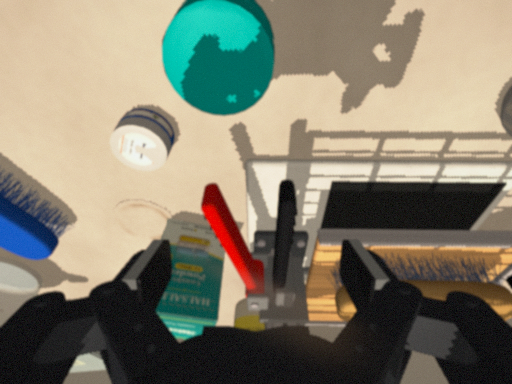

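The close view shows the lever (205,190)–(262,290) and the bar at (285,230), both between the open fingers. Measured sideways, both sit about 2 mm to the right of my estimate, so I'll correct for that and insert.

```bash
python3 -m pendant '[{"claw":1,"xyz":[0.0015,-0.0015,0.035],"yaw":0},{"claw":1,"xyz":[0.0015,-0.0015,0.070],"yaw":0},{"claw":1,"xyz":[0.0015,-0.0015,0.070],"yaw":0}]'
python3 - <<'E'
from h import *
show();go(plan(-.008,-.011,0,0),plan(-.008,-.002,0,0))
E
```

```text
clock: 11.48
ee_pos: [0.4782, -0.3171, 0.0626]
ee_rot: [0.386, 0.892, -0.099, 0.213]
contact_force: [-0.6, -0.4, -0.4]
grip_width: 0.0857
t 11.475 q [-0.667   0.3131 -0.8284 -0.0392 -0.0809  0.13  ] p [ 0.4782 -0.3171  0.0626] F [-0.637  -0.4186 -0.3697] w 0.08573805467930815
tilt 27.210193217781942 az -48.39997776530191 y [ 0.7307  0.6826 -0.013 ] az 43.04841086870709
tool shift [ 0.0007 -0.0001  0.0013]
tool shift [0.0007 0.0089 0.0012]
```

```bash
python3 -m pendant '[{"claw":0.7,"xyz":[0.0007,0.004,0.001],"yaw":0},{"claw":0.55,"xyz":[0.0007,0.009,0.001],"yaw":0},{"claw":0.4,"xyz":[0.0007,0.009,0.001],"yaw":0},{"claw":0.3,"xyz":[0.0007,0.009,0.001],"yaw":0},{"claw":0.3,"xyz":[0.0007,0.009,0.001],"yaw":0},{"claw":0.3,"xyz":[0.0007,0.009,0.001],"yaw":0}]'
python3 - <<'E'
from h import *
show();go(plan(-.008,-.002,0,0),plan(-.008,-.002,.084,0))
cap('wrist','pics/w3.png')
E
```

```text
clock: 12.22
ee_pos: [0.4857, -0.3073, 0.0628]
ee_rot: [0.384, 0.893, -0.097, 0.215]
contact_force: [-1.0, 17.8, 13.5]
grip_width: 0.0316
t 12.225 q [-0.6428  0.3146 -0.8251 -0.0372 -0.0857  0.15  ] p [ 0.4857 -0.3073  0.0628] F [-0.9726 17.8403 13.495 ] w 0.03159020690311036
tilt 27.244166825158835 az -47.60916903419123 y [ 0.7278  0.6857 -0.0081] az 43.293653421040396
tool shift [-0.0009 -0.0031  0.0024]
tool shift [-0.0393 -0.0038 -0.0723]
```

View pics/w3.png

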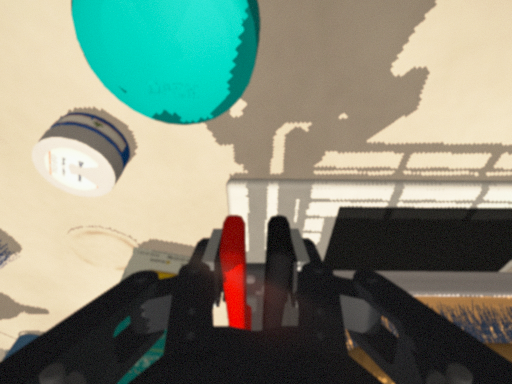

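The lever is squeezed parallel to the bar, with the lever at (232,270) and the bar at (278,270), and the measured width is 32 mm. Lifting slowly.

```bash
python3 -m pendant '[{"claw":0.3,"xyz":[-0.0046,0,-0.009],"yaw":0},{"claw":0.3,"xyz":[-0.0114,0,-0.0222],"yaw":0},{"claw":0.3,"xyz":[-0.0183,0,-0.0356],"yaw":0},{"claw":0.3,"xyz":[-0.025,0,-0.049],"yaw":0},{"claw":0.3,"xyz":[-0.032,0,-0.062],"yaw":0},{"claw":0.3,"xyz":[-0.032,0,-0.062],"yaw":0}]'
python3 - <<'E'
from h import *
show()
_,d=cap('scene','pics/s2.png');W=cloud(d);np.savez('s2.npz',**d)
c=d['pixels'][130:270,150:310,::-1];cv2.imwrite('pics/s2c.png',cv2.resize(c,(686,600),interpolation=cv2.INTER_CUBIC))
E
```

```text
clock: 13.02
ee_pos: [0.4857, -0.3072, 0.1324]
ee_rot: [0.385, 0.893, -0.098, 0.214]
contact_force: [4.1, 8.2, -2.9]
grip_width: 0.0313
t 13.025 q [-0.6414  0.1851 -0.74    0.1783 -0.0878  0.1517] p [ 0.4857 -0.3072  0.1324] F [ 4.086   8.2181 -2.9323] w 0.031282070459114686
tilt 27.216424889513483 az -47.80915346378129 y [ 0.7286  0.6849 -0.0093] az 43.232046400956705
```

View pics/s2c.png

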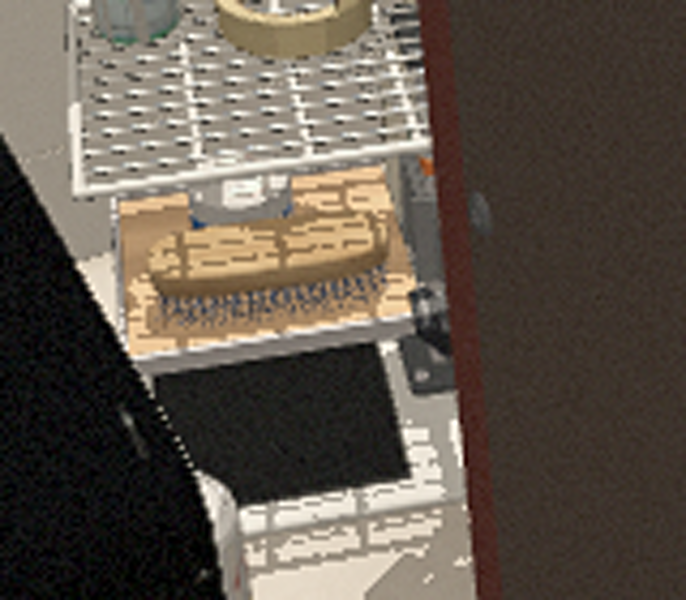

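The shelf has risen with the pot and brush standing on it, and the sleeve top is nearing the orange band at (425,165). Measuring the shelf height by depth.

```bash
cat >> h.py <<'E'
def plate(d):
    W=cloud(d);q=(W-G)@np.c_[SX,SY,SZ];p=d['pixels'].astype(int)
    m=(q[...,0]>.045)&(q[...,0]<.13)&(q[...,1]>.055)&(q[...,1]<.21)&(p[...,0]>p[...,2]+40)&(W[...,2]>.04)&(W[...,2]<.25)
    h,e=np.histogram(W[m][:,2],np.arange(.04,.25,.004));k=np.argmax(h)
    z=W[m][:,2];zz=z[abs(z-e[k]-.002)<.006];return m.sum(),np.median(zz),dict(zip(e.round(3)[h>15],h[h>15]))
E
python3 - <<'E'
from h import *
for n in('scene.npz','s2.npz'): print(plate(dict(np.load(n))))
E
python3 -m pendant '[{"claw":0.3,"xyz":[-0.0034,0,-0.0067],"yaw":0},{"claw":0.3,"xyz":[-0.007,0,-0.0135],"yaw":0},{"claw":0.3,"xyz":[-0.007,0,-0.0135],"yaw":0}]'
python3 - <<'E'
from h import *
show()
_,d=cap('scene');np.savez('s3.npz',**d);print(plate(d))
E
```

```text
clock: 13.45
ee_pos: [0.4857, -0.3072, 0.1471]
ee_rot: [0.385, 0.893, -0.098, 0.214]
contact_force: [4.7, 6.9, -2.5]
grip_width: 0.0315
t 13.45 q [-0.6411  0.1618 -0.7186  0.2234 -0.0883  0.152 ] p [ 0.4857 -0.3072  0.1471] F [ 4.6704  6.8591 -2.4934] w 0.031462245020005566
tilt 27.195861493540285 az -47.859790609035315 y [ 0.7287  0.6847 -0.0097] az 43.21779544763357Traceback (most recent call last):
  File "<stdin>", line 2, in <module>
  File "h.py", line 34, in plate
    z=W[m][:,2];zz=z[abs(z-e[k]-.002)<.006];return m.sum(),np.median(zz),dict(zip(e.round(3)[h>15],h[h>15]))
                                                                                  ~~~~~~~~~~^^^^^^
IndexError: boolean index did not match indexed array along axis 0; size of axis is 53 but size of corresponding boolean axis is 52
Traceback (most recent call last):
  File "h.py", line 34, in plate
    z=W[m][:,2];zz=z[abs(z-e[k]-.002)<.006];return m.sum(),np.median(zz),dict(zip(e.round(3)[h>15],h[h>15]))
                                                                                  ~~~~~~~~~~^^^^^^
IndexError: boolean index did not match indexed array along axis 0; size of axis is 53 but size of corresponding boolean axis is 52
```

```bash
sed -i 's/e.round(3)\[h>15\]/e[:-1].round(3)[h>15]/' h.py
python3 - <<'E'
from h import *
for n in('scene.npz','s2.npz','s3.npz'): print(plate(dict(np.load(n))))
# direct: sleeve/rim column comparison with the wood plate
E
```

```text
(np.int64(1172), np.float64(0.11272489007670705), {np.float64(0.064): np.int64(297), np.float64(0.068): np.int64(68), np.float64(0.096): np.int64(26), np.float64(0.1): np.int64(58), np.float64(0.104): np.int64(55), np.float64(0.108): np.int64(186), np.float64(0.112): np.int64(442)})
(np.int64(1273), np.float64(0.18017678728780995), {np.float64(0.132): np.int64(348), np.float64(0.136): np.int64(39), np.float64(0.14): np.int64(20), np.float64(0.164): np.int64(56), np.float64(0.168): np.int64(66), np.float64(0.172): np.int64(71), np.float64(0.176): np.int64(276), np.float64(0.18): np.int64(363)})
(np.int64(1287), np.float64(0.19484014758091217), {np.float64(0.144): np.int64(75), np.float64(0.148): np.int64(318), np.float64(0.176): np.int64(28), np.float64(0.18): np.int64(69), np.float64(0.184): np.int64(62), np.float64(0.188): np.int64(75), np.float64(0.192): np.int64(523), np.float64(0.196): np.int64(95)})
```

```bash
python3 -m pendant '[{"claw":0.3,"xyz":[-0.0014,0,-0.0027],"yaw":0},{"claw":0.3,"xyz":[-0.0014,0,-0.0027],"yaw":0},{"claw":1,"xyz":[-0.0014,-0.004,-0.0027],"yaw":0},{"claw":1,"xyz":[-0.0014,-0.009,-0.0027],"yaw":0},{"claw":1,"xyz":[-0.0014,-0.009,-0.0027],"yaw":0},{"claw":1,"xyz":[-0.0014,-0.009,-0.0027],"yaw":0}]'
python3 - <<'E'
from h import *
show()
_,d=cap('scene');print(plate(d))
s,d=cap('wrist','pics/w4.png')
E
```

```text
clock: 14.25
ee_pos: [0.4789, -0.3156, 0.1498]
ee_rot: [0.385, 0.892, -0.099, 0.214]
contact_force: [-0.3, 0.4, 0.8]
grip_width: 0.0853
t 14.25 q [-0.6636  0.1539 -0.7208  0.2263 -0.0819  0.1326] p [ 0.4789 -0.3156  0.1498] F [-0.3213  0.3502  0.8269] w 0.08530486159114334
tilt 27.29190271940454 az -48.29852787986892 y [ 0.7303  0.683  -0.0125] az 43.08605749559939
(np.int64(1286), np.float64(0.19259644139150955), {np.float64(0.144): np.int64(327), np.float64(0.148): np.int64(66), np.float64(0.152): np.int64(18), np.float64(0.176): np.int64(62), np.float64(0.18): np.int64(67), np.float64(0.184): np.int64(65), np.float64(0.188): np.int64(214), np.float64(0.192): np.int64(437)})
```

View pics/w4.png

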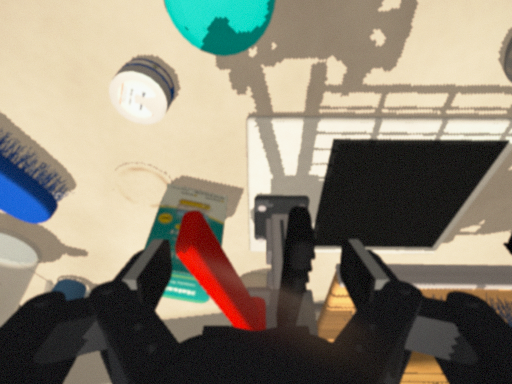

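The lever at (215,265) is flared out again and the shelf has settled about 80 mm above the start. Backing out along the tool axis.

```bash
python3 -m pendant '[{"claw":1,"xyz":[0,0,-0.03],"yaw":0},{"claw":1,"xyz":[0,0,-0.07],"yaw":0},{"claw":1,"xyz":[0,0,-0.12],"yaw":0},{"claw":1,"xyz":[0,0,-0.18],"yaw":0},{"claw":1,"xyz":[-0.03,0,-0.23],"yaw":0},{"claw":1,"xyz":[-0.07,0,-0.27],"yaw":0},{"claw":1,"xyz":[-0.07,0,-0.27],"yaw":0}]'
python3 - <<'E'
from h import *
show()
s,d=cap('wrist');_,e=cap('scene');print(plate(e))
T=np.eye(4);T[:3,:3]=Ro.from_quat(s['ee_rot']).as_matrix();T[:3,3]=s['ee_pos'];T=T@d['hand_eye']
q=(cloud(d,T)-G)@np.c_[SX,SY,SZ];p=d['pixels'].astype(int)
a=q[(p[...,0]>110)&(p[...,1]<70)&(p[...,2]<80)&(abs(q[...,2]-.08)<.03)&(abs(q[...,0])<.1)&(abs(q[...,1])<.1)]
print('lever',len(a),a.min(0),a.max(0))
c=e['pixels'][120:280,150:350,::-1];c=cv2.resize(c,(800,640))[:600]
cv2.imwrite('pics/f.png',c)
E
```

```text
clock: 15.22
ee_pos: [0.4415, -0.2699, 0.4258]
ee_rot: [0.385, 0.891, -0.1, 0.217]
contact_force: [0.0, 0.1, -0.3]
grip_width: 0.0857
t 15.225 q [-0.6285 -0.1483 -0.2588  0.987  -0.0979  0.164 ] p [ 0.4415 -0.2699  0.4258] F [ 0.02    0.0532 -0.2926] w 0.08567676598095954
tilt 27.650353073249295 az -48.16889013401264 y [ 0.7304  0.6829 -0.0114] az 43.07762655233889
(np.int64(1283), np.float64(0.19252708817356579), {np.float64(0.144): np.int64(329), np.float64(0.148): np.int64(60), np.float64(0.152): np.int64(17), np.float64(0.156): np.int64(17), np.float64(0.176): np.int64(64), np.float64(0.18): np.int64(57), np.float64(0.184): np.int64(75), np.float64(0.188): np.int64(220), np.float64(0.192): np.int64(425)})
lever 646 [-0.0243 -0.0461  0.0614] [ 0.0908 -0.005   0.0949]
```

View pics/f.png

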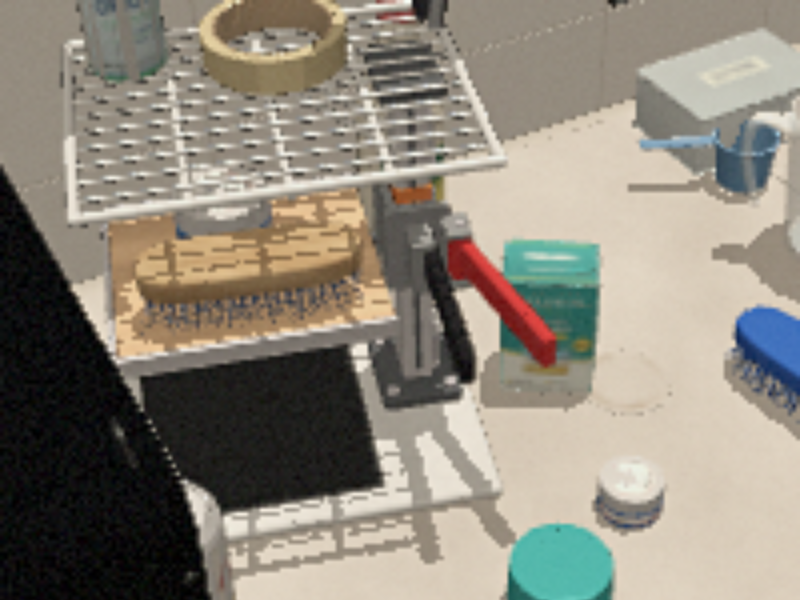

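The sleeve top meets the lower edge of the orange band at (412,195). The lever is fully flared, the pot and brush are standing, and the soap box, can and small pots are where they were. Handing in.

```bash
python3 -c "
from station import ticket;print(ticket.finish_job())"
```

```text
the job is handed in; nothing more can be done
None
```

The shelf is locked in the wanted notch at the orange band, and I have handed the job in. The hand-in gives no verdict, so I can't confirm how it was judged.

**What I did:** The moves have no tilt command. I leaned the gripper back 27° by pushing it in short moves against a wrist joint limit, out of the way of the deck. I then squeezed the lever against the bar, raised the shelf about 87 mm while squeezed, let go, and backed out along the tool's axis.

**Last checks, with the robot clear of everything:**
- **Shelf height:** it settled 80 mm above the start by depth image. In the picture the sleeve top meets the lower edge of the band.
- **Lever:** it is back at its resting flare, with the same outline as before the squeeze.
- **Load on the shelf:** the pot and brush are still standing on it.
- **Surroundings:** the soap box and the small pots look unmoved. The pale can is only partly in view; I did not measure any of these again.
- **Limits:** the clock read 15.2 s when I backed out. The highest force in the readings after each move was about 22 N; I did not record peaks during the moves.

None of the checks failed. The only disagreement was a 2 mm sideways error in my first estimate of the grip position, which I corrected before inserting the fingers.

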